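# Close and lock the split glass mould

## Robot

A 6-joint arm with a two-finger parallel gripper is mounted at the origin on the work surface. World frame = base frame: x ahead of the robot, y to its left, z up, the work surface at z = 0. Lengths are in m, angles in rad, forces in N, time in s.
With the tool pointing down it reaches from about 0.325 to 0.75 m from the base axis. Payload 7.6 kg.
Tool frame: the origin (TCP) lies between the finger pads; the fingertips stand ctrl.finger_overhang ahead of it and the grasp point (between the pads) lies 3 mm ahead of it (ctrl.finger_overhang is the distance from the TCP to the fingertips, in m); z points along the fingers, y is the line along which they close (so a half turn about z gives the same grasp; the last joint's range is limited). The gripper opens to 85 mm and grips with 20 to 120 N. Pads are 22 mm wide; open, the fingers measure 114 mm over their backs; the gripper's body (76 mm by 85 mm) begins 54 mm behind the grasp point. The pads swing forward as they close: fully open they stand 13 mm farther back than shut.
Start: joints at [-1.374, 0.052, 1.401, -0, 1.689, -0.07], TCP at [0.138, -0.506, 0.253] pointing down, gripper open.
Joint ranges: [-2.9, 2.9], [-0.91, 2.17], [0.12, 2.37], [-1.06, 4.2], [0.26, 2.73], [-2.93, 2.93]. Speed limits (rad/s): [2.57, 2.57, 3.01, 3.14, 3.14, 3.14].

## Interface

Orientations are given as a unit quaternion [x, y, z, w].
In Python, from rig import ctrl, cams gives the robot as it stands.
- The arm moves only by the shell command python3 -m jog 'ROWS'. ROWS is JSON, one flat list of numbers, 7 for each row, row after row: the shift along the tool's x, y, z in mm, then the turn, a rotation vector about the tool's x, y, z in rad, then the finger opening in mm, from 0 to 85.4. In form: [x, y, z, wx, wy, wz, jaw, x, y, z, wx, wy, wz, jaw, ...]. A call has 1 to 20 rows; each row shifts and turns the commanded pose from where the row before left it, along the tool's axes as they then stand; what a row does not reach is not made up. A row lasts 1/10 s, in which the tool goes at most 50 mm and 8.59 degrees, less where a joint would pass 70% of its speed; a pose out of reach is approached as far as the arm can. A call is refused whole if a number of a shift passes 50 or a number of a turn 0.15, either way. A call with a gripper value outside its range is refused whole. The fingers move at their own pace and stop on an object; the grip force is fixed at half the most. Time passes only in rows, so rows that do not move let the fingers close. It gives the time, the measured TCP pose, the force, the opening and the grip force at its end, in the units of the state.
- ctrl.observe(): the state, without advancing time (a new reading comes with each control period).
- cams.capture(name): name is "scene" or "top"; returns the picture (480x640x3 uint8, red, green, blue); there is no depth.
- cams.camera_info(name): a dict with "camera_matrix" (3x3 intrinsics, pixels), "distortion" ([k1, k2, p1, p2, k3] as OpenCV has them; the pictures are not rectified), "world_from_camera" (4x4, takes a point from camera to world coordinates). Camera axes: x right, y up, looking along -z (the intrinsics and any distortion apply to the point x, -y, -z); pixel columns grow to the right and rows downward; lengths in m; the calibration is good to about 2 mm. A picture is of the moment at which its call begins. camera_info takes no time and is no camera call.
- ctrl.hand_in(): hands the job in; it is judged then, once.
The state is a dict: "t": time; "q": joint angles; "dq": joint speeds; "joint_efforts": joint torques, N m; "eef_pos": TCP position; "ee_rot": TCP orientation; "ft_force": force on the tool from outside, world axes, zero at the start; "moment": the same for the moment, N m; "opening": finger opening in m; "grip_force": force on a finger pad.
Only numpy, scipy, OpenCV 4.12 (cv2) and the standard library are available. Lean on these libraries where they do the work, as an engineer would, in place of code of your own. Each camera call takes 0.05 s, during which the arm holds its last target. There are 200 camera calls.

## Task

Get the split mould ready for the next piece of glass, pushing with the fingertips only: push its two open halves fully shut against each other, then push the locking pin by its round head fully home across the joint. Do not drive the pin before both halves are shut. Leave all the loose things around the mould where they are and do not pick anything up.

Things in the scene. Friction and masses are not known exactly. Their poses are not given: they have to be found in the camera images.
- mould: Iron split mould fixed on a base plate 230 x 160 x 12 mm. Origin: centre of the plate's underside; z up, x from the front (robot side) to the rear. Two upright halves open to the front like a book, about a hinge pin 85 mm along +x from the origin. Each is half an octagonal tube (bore 64, 92 mm across, top at 90 mm, axis 65 mm from the hinge) with a flat push lug in front. Nothing is higher than 96 mm.
- hinge (a point): Point on the upright hinge axis of both halves, 45 mm above the bench. Axes as mould. Shut, the halves meet at the mould's plane y = 0.
- left_half (a joint): Opening angle of the left half (+y side), rad: 0 shut (against a stop), grows as its front swings to the left; up to 1.2. Stiff hinge with friction of 0.35 N m (about 2 N at the lug): it stays where it is left. Starts 0.35 to 0.85.
- right_half (a joint): Opening angle of the right half (-y side), rad: 0 shut (against a stop), grows as its front swings to the right; same hinge. Starts 0.35 to 0.85.
- left_lug (a point): Point on the outer face of the left half's lug, where to push. The lug is a flat upright plate 12 mm thick, 104 to 192 mm from the hinge axis and 18 to 72 mm above the bench; this point: 165 mm from the hinge axis, 45 mm high, 12.5 mm from the half's parting face. Turns with the half: own x runs along the lug to the hinge, own y is the outward normal (push along -y).
- right_lug (a point): Same on the right half: its own x points along the lug back towards the hinge, its own -y is the outward normal of the face (push along +y).
- pin_head (a point): Level locking pin on the left half, 113 mm in front of the hinge axis, 77 mm above the bench: rod 10 mm thick with a round head 26 mm across, 7 mm thick. Point: centre of the head's inner face, 74 mm from the parting face when withdrawn; the flat outer face to push lies 7 mm further along own +y (left). A shelf below, top at 60 mm, ends 73 mm from the parting face. Axes of the left half.
- pin (a joint): Travel of the locking pin, m: 0 withdrawn, 0.042 fully home (stop); it moves along its own -y (to the right, across the joint of the shut halves into the keeper on the right half). Friction 2.5 N, stays where it is left. Starts 0 to 0.006. Guide (left) and keeper (right) stand within 18 mm of the parting plane, 95 mm high.
- wax_tin: Bystander, loose: closed aluminium tin, 60 mm across, 60 mm tall. Origin on its underside, at its centre.
- tumbler: Bystander, loose: clear glass tumbler, 68 mm across the rim, 88 mm tall. Origin on its underside, at its centre.
- neck_ring: Bystander, loose: steel ring, 64 mm across, 22 mm tall. Origin on its underside, at its centre.
- block: Bystander, loose: wooden shaping ladle: a cup 80 mm across and 44 mm tall with a round handle 150 mm long towards its own -x, origin under the cup. Origin on its underside, on its long middle line.
- paddle: Bystander, loose: flat wooden paddle, 260 x 75 x 14 mm. Origin on its underside, on its long middle line.
- brush: Bystander, loose: hand brush lying flat, along its own x. Origin on its underside, on its long middle line.

How it is judged:
On the way, in this order (a step that is already met when the one before it is completed fails the run):
1. both halves of the mould are shut (value of joint each of left_half, right_half below 0.03 rad), for 0.2 s.
2. the locking pin is home (all of step 1 and value of joint pin above 0.037 m), for 0.2 s.
At the end, for the whole second after the job is handed in: Both halves are within 0.03 rad of shut, the locking pin is within 5 mm of fully home (travel over 37 mm), all are at rest, and every loose thing lies within 25 mm of where it was, at rest (all of step 2 and velocity of joint left_half between -0.05 and 0.05 rad/s and velocity of joint right_half between -0.05 and 0.05 rad/s and velocity of joint pin between -0.05 and 0.05 m/s and distance of each of wax_tin, tumbler, neck_ring, block, paddle, brush from where it was at the start of the episode below 0.025 m and linear speed of each of wax_tin, tumbler, neck_ring, block, paddle, brush below 0.05 m/s); the robot touches nothing.
It fails at once if the pin is driven (over 20 mm) while a half is still open by more than 0.05 rad (value of joint pin above 0.02 m and value of joint any of left_half, right_half above 0.05 rad).
It fails at once if a loose thing is lifted, carried or pushed more than 25 mm (distance of any of wax_tin, tumbler, neck_ring, block, paddle, brush from where it was at the start of the episode above 0.025 m).
It fails at once if a loose thing is tipped over (angle between any of wax_tin, tumbler, neck_ring, block, paddle's own z axis and vertical above 0.5 rad).
It also fails if it takes over 61 s, if anything falls off the work surface, if the arm or the gripper's body presses on something with over 40 N, if the wrist force passes 120 N, or if a joint passes its speed limit or range.

## Working session

There is one attempt and no reset: what is moved stays moved. The work goes in short steps, Python scripts to look and compute and a shell command to move; the robot and the scene stay as the last step left them, time stands still between calls to the robot, and variables do not carry over. Pictures are saved under pics/ and viewed, at most 10 in all, crops included, and the job is handed in when it is done.

```bash
mkdir -p pics; ls; python3 - <<'E'
from rig import ctrl,cams
import cv2,numpy as np
for n in("scene","top"):
    cv2.imwrite(f"pics/{n}0.png",cams.capture(n)[:,:,::-1])
    i=cams.camera_info(n);print(n,np.round(i["camera_matrix"],1).tolist(),i["distortion"],np.round(i["world_from_camera"],3).tolist())
s=ctrl.observe();print(s["t"],s["eef_pos"],s["ee_rot"],ctrl.finger_overhang,s["opening"])
E
```

```text
pics
scene [[565.2, 0.0, 316.7], [0.0, 565.2, 241.1], [0.0, 0.0, 1.0]] [-0.15850956  0.          0.          0.          0.        ] [[-0.621, -0.588, 0.519, 1.187], [0.784, -0.466, 0.41, 0.522], [0.001, 0.661, 0.75, 0.963], [0.0, 0.0, 0.0, 1.0]]
top [[531.4, 0.0, 316.7], [0.0, 531.4, 242.2], [0.0, 0.0, 1.0]] [-0.1010769  0.         0.         0.         0.       ] [[0.014, 0.996, -0.088, 0.473], [-1.0, 0.014, 0.008, 0.056], [0.009, 0.088, 0.996, 1.144], [0.0, 0.0, 0.0, 1.0]]
0.1 [ 0.13838088 -0.50620197  0.2525738 ] [ 9.91116188e-01  1.32997122e-01 -4.27232909e-05 -6.82054994e-04] 0.022 0.08539849100159526
```

View pics/top0.png

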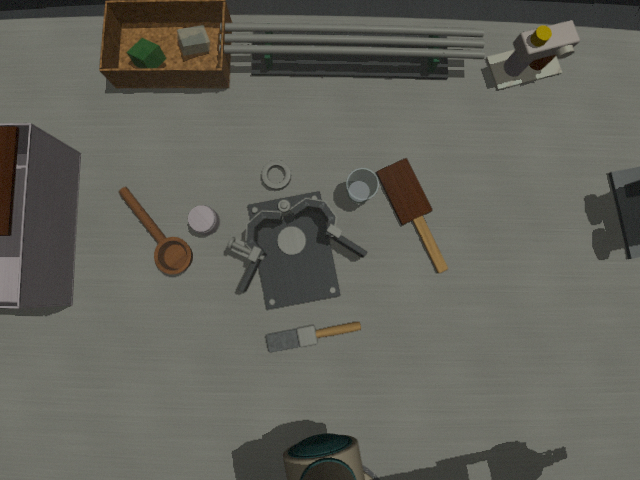

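View pics/scene0.png

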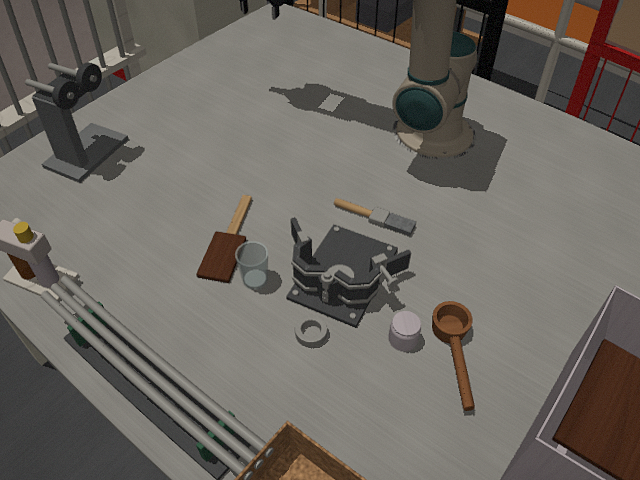

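The top view has the mould plate at about (293,250), the hinge at (284,205), the left half (image left) with the pin at about (240,248), and the right lug at about (347,242). The tin is at (202,221), the tumbler at (362,185) and the brush in front at (313,336). Next I'll enlarge this area.

```bash
python3 - <<'E'
import cv2
a=cv2.imread("pics/top0.png")[170:320,180:380]
cv2.imwrite("pics/c1.png",cv2.resize(a,None,fx=4,fy=4,interpolation=cv2.INTER_CUBIC))
E
cat >h.py <<'E'
from rig import ctrl,cams
import cv2,numpy as np
def info(n):
    i=cams.camera_info(n);return np.array(i["camera_matrix"]),np.array(i["distortion"]),np.array(i["world_from_camera"])
def px2w(n,uv,z):
    K,d,T=info(n);p=cv2.undistortPoints(np.array(uv,float).reshape(-1,1,2),K,d)[:,0]
    r=np.c_[p[:,0],-p[:,1],-np.ones(len(p))]@T[:3,:3].T
    return T[:3,3]+r*((np.broadcast_to(z,len(p))-T[2,3])/r[:,2])[:,None]
def w2px(n,P):
    K,d,T=info(n);c=(np.atleast_2d(P)-T[:3,3])@T[:3,:3]
    return cv2.projectPoints(c*[1,-1,-1],np.zeros(3),np.zeros(3),K,d)[0][:,0]
E
```

```text
(no output)
```

View pics/c1.png

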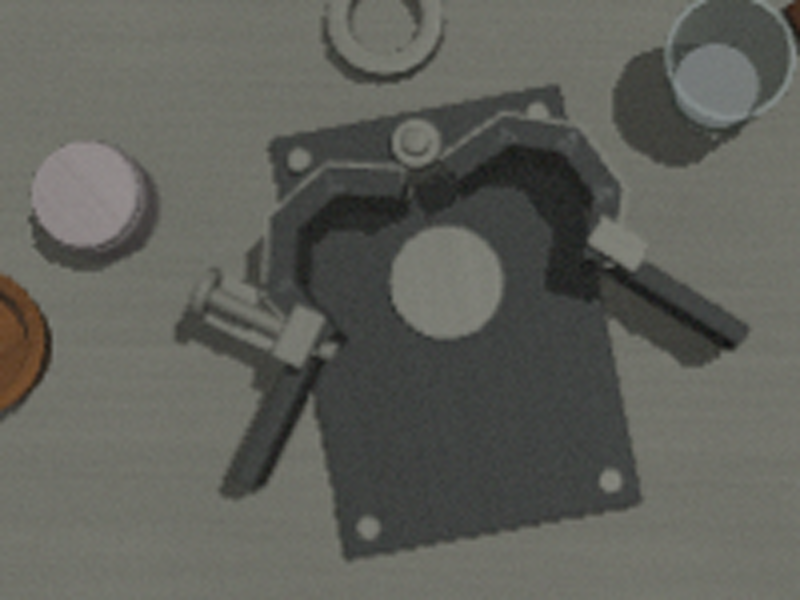

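The crop shows the plate corners at (270,143), (560,87), (640,500) and (346,558), with the hinge cap at (416,143). The left lug tip is at about (242,492) and the right one at about (738,338). The pin head is at about (205,296).

```bash
cat >>h.py <<'E'
def crop(u): return np.array(u,float)/4+[180-.375,170-.375]
E
python3 - <<'E'
from h import *
c=px2w("top",crop([(270,143),(560,87),(640,500),(346,558)]),.012);print(c.round(4))
print(np.linalg.norm(c-np.roll(c,-1,0),axis=1))
o=c.mean(0);f=(c[0]+c[1]-c[2]-c[3]);yaw=np.arctan2(f[1],f[0]);l=c[0]+c[3]-c[1]-c[2];yaw2=np.arctan2(-l[0],l[1])
print("o",o,"yaw",yaw,yaw2)
h=px2w("top",crop([(416,143)]),.096)[0];yaw=(yaw+yaw2)/2
print("hinge",h,"pred",o[:2]+.085*np.array([np.cos(yaw),np.sin(yaw)]))
hp=o[:2]+.085*np.array([np.cos(yaw),np.sin(yaw)])
R=np.array([[np.cos(yaw),-np.sin(yaw)],[np.sin(yaw),np.cos(yaw)]])
for n,uv,z in[("Ltip",(242,492),.072),("Rtip",(738,338),.072),("pinhead",(207,296),.077),("tin",(87,195),.06),("tumblerbottom",(715,85),.005),("tumrim",(732,57),.088),("ring",(385,22),.022)]:
    p=px2w("top",crop([uv]),z)[0];m=(p[:2]-hp)@R
    print(n,p.round(4),"mould rel hinge",m.round(4),"r",np.hypot(*m).round(4),"ang",np.arctan2(m[1],-m[0]).round(3))
E
```

```text
[[ 0.6513  0.1988  0.012 ]
 [ 0.6841  0.043   0.012 ]
 [ 0.4628 -0.0023  0.012 ]
 [ 0.43    0.1531  0.012 ]]
[0.15917649 0.22589347 0.15882651 0.22602493]
o [0.55703477 0.09814649 0.012     ] yaw 0.20297105057125803 0.207685013946335
hinge [0.63909017 0.11539086 0.096     ] pred [0.64024927 0.115477  ]
Ltip [0.4645 0.201  0.072 ] mould rel hinge [-0.1547  0.1195] r 0.1955 ang 0.658
Rtip [ 0.5456 -0.048   0.072 ] mould rel hinge [-0.126  -0.1408] r 0.1889 ang -0.841
pinhead [0.5627 0.2205 0.077 ] mould rel hinge [-0.0545  0.1186] r 0.1305 ang 1.14
tin [0.6155 0.2867 0.06  ] mould rel hinge [0.0107 0.1727] r 0.173 ang 1.633
tumblerbottom [ 0.6878 -0.0413  0.005 ] mould rel hinge [ 0.0146 -0.1632] r 0.1639 ang -1.66
tumrim [ 0.6867 -0.0427  0.088 ] mould rel hinge [ 0.0132 -0.1644] r 0.1649 ang -1.651
ring [0.7163 0.1375 0.022 ] mould rel hinge [0.0789 0.0061] r 0.0791 ang 3.064
```

The plate sides come out at 226 x 159 mm against the true 230 x 160, and the hinge agrees from two routes. Yaw is about 0.205 rad, with openings of about 0.62 (left) and 0.81 (right). I'll go above the right lug's outer side with the fingers shut.

```bash
cat >>h.py <<'E'
H=np.array([.640,.1155]);Y=.205
Rm=np.array([[np.cos(Y),-np.sin(Y)],[np.sin(Y),np.cos(Y)]])
from scipy.spatial.transform import Rotation as Ro
def where():
    s=ctrl.observe();M=Ro.from_quat(s["ee_rot"]).as_matrix();p=np.array(s["eef_pos"])
    print("t",round(s["t"],2),"mould-rel mm",((p[:2]-H)@Rm*1e3).round(1),"z",(p[2]*1e3).round(1),"tool x yaw",np.arctan2(M[1,0],M[0,0]).round(4),"tilt",M[2].round(3),"F",np.round(s["ft_force"],1),"open",round(s["opening"]*1e3,1))
def lug(side,a,r,n): # TCP in mould-rel mm, side +1 left
    return np.array([-r*np.cos(a)+n*np.sin(a),side*(r*np.sin(a)+n*np.cos(a))])
E
python3 -m jog '[0,0,0,0,0,0.062,0, 33.4,-22.1,0,0,0,0,0, 33.4,-22.1,0,0,0,0,0, 33.4,-22.1,0,0,0,0,0, 33.4,-22.1,0,0,0,0,0, 33.4,-22.1,0,0,0,0,0, 33.4,-22.1,0,0,0,0,0, 33.4,-22.1,0,0,0,0,0, 33.4,-22.1,0,0,0,0,0, 33.4,-22.1,0,0,0,0,0, 33.4,-22.1,0,0,0,0,0, 33.4,-22.1,0,0,0,0,0, 33.4,-22.1,0,0,0,0,0, 33.4,-22.1,0,0,0,0,0, 33.4,-22.1,0,0,0,0,0, 33.4,-22.1,0,0,0,0,0, 33.4,-22.1,0,0,0,0,0, 0,0,0,0,0,0,0]'
python3 - <<'E'
from h import *
where()
for s,a0 in((-1,.807),(1,.624)):
    print(s,"start",lug(s,a0,168,46).round(1))
    for a in np.linspace(a0,-.03,9): print(round(a,2),lug(s,a,168,12.5+11*np.sin(abs(a))+14.5*np.cos(a)).round(1))
E
```

```text
t: 1.9
eef_pos: [0.5914, -0.0481, 0.2514]
ee_rot: [0.995, 0.104, -0.001, -0.001]
ft_force: [0.2, -1.4, -0.3]
opening: -0.0002
grip_force: 0.0
t 1.9 mould-rel mm [ -80.9 -150.3] z 251.4 tool x yaw 0.2092 tilt [-0.002 -0.002 -1.   ] F [ 0.2 -1.4 -0.3] open -0.2
-1 start [ -83.  -153.1]
0.81 [ -94.2 -142.4]
0.7 [-108.4 -131.9]
0.6 [-121.6 -119.9]
0.49 [-133.6 -106.4]
0.39 [-144.1  -91.5]
0.28 [-153.   -75.4]
0.18 [-160.2  -58.2]
0.07 [-165.5  -40.2]
-0.03 [-168.7  -22.3]
1 start [-109.5  135.5]
0.62 [-118.4  123.1]
0.54 [-128.1  112.9]
0.46 [-137.   101.9]
0.38 [-145.   90.]
0.3 [-152.    77.5]
0.22 [-157.9   64.2]
0.13 [-162.7   50.4]
0.05 [-166.4   36.2]
-0.03 [-168.7   22.3]
```

```bash
python3 -m jog '[-2,3,20,0,0,0,0, 0,0,24,0,0,0,0, 0,0,24,0,0,0,0, 0,0,24,0,0,0,0, 0,0,24,0,0,0,0, 0,0,24,0,0,0,0, 0,0,24,0,0,0,0, 0,0,23,0,0,0,0, 0,0,0,0,0,0,0]'; python3 - <<'E'
from h import *
where();cv2.imwrite("pics/s1.png",cams.capture("scene")[180:340,200:440,::-1].repeat(3,0).repeat(3,1))
E
```

```text
t: 2.8
eef_pos: [0.5857, -0.0551, 0.0623]
ee_rot: [0.995, 0.102, -0.004, -0.001]
ft_force: [-0.3, -0.9, 0.2]
opening: -0.0002
grip_force: 0.0
t 2.8 mould-rel mm [ -87.8 -156. ] z 62.3 tool x yaw 0.2043 tilt [-0.007 -0.002 -1.   ] F [-0.3 -0.9  0.2] open -0.2
```

View pics/s1.png

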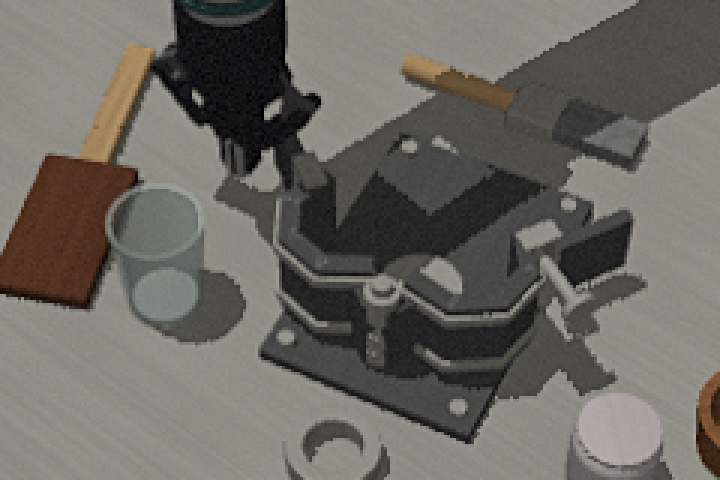

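The closed fingertips are at about (237,155) in the crop, just outside the right lug and clear of the tumbler. Now I'll push along the arc.

```bash
python3 -m jog '[-3,-7,0,0,0,0,0, -3,-7,0,0,0,0,0, -7,-5,0,0,0,0,0, -7,-5.5,0,0,0,0,0, -6.5,-6,0,0,0,0,0, -6.5,-6,0,0,0,0,0, -6,-6.5,0,0,0,0,0, -6,-7,0,0,0,0,0, -5.5,-7.5,0,0,0,0,0, -5,-7.5,0,0,0,0,0, -4.5,-8,0,0,0,0,0, -4.5,-8,0,0,0,0,0, -3.5,-8.5,0,0,0,0,0, -3.5,-8.5,0,0,0,0,0, -3,-9,0,0,0,0,0, -2.5,-9,0,0,0,0,0, 0,0,0,0,0,0,0]'; python3 - <<'E'
from h import *
where()
E
```

```text
t: 4.55
eef_pos: [0.4885, 0.0442, 0.066]
ee_rot: [0.995, 0.103, -0.001, -0.0]
ft_force: [-0.0, -0.3, 0.9]
opening: 0.0002
grip_force: 0.0
t 4.55 mould-rel mm [-162.8  -38.9] z 66.0 tool x yaw 0.206 tilt [-0.001 -0.001 -1.   ] F [-0.  -0.3  0.9] open 0.2
```

```bash
python3 -m jog '[0,-4,0,0,0,0,0, 0,-4,0,0,0,0,0, 0,-3,0,0,0,0,0, 0,0,0,0,0,0,0]'; python3 -m jog '[0,-2,0,0,0,0,0, 0,-2,0,0,0,0,0,0,0,0,0,0,0,0]'; python3 - <<'E'
from h import *
where();cv2.imwrite("pics/t2.png",cams.capture("top")[170:320,180:380,::-1].repeat(4,0).repeat(4,1))
E
```

```text
t: 4.95
eef_pos: [0.4871, 0.0542, 0.0662]
ee_rot: [0.995, 0.102, -0.0, -0.0]
ft_force: [0.3, -0.0, 0.4]
opening: -0.0001
grip_force: 0.0
t: 5.25
eef_pos: [0.4864, 0.057, 0.0662]
ee_rot: [0.995, 0.102, -0.0, 0.001]
ft_force: [-1.2, -5.6, -1.0]
opening: -0.0002
grip_force: 2.9
t 5.25 mould-rel mm [-162.3  -26. ] z 66.2 tool x yaw 0.2045 tilt [-0.     0.002 -1.   ] F [-1.2 -5.6 -1. ] open -0.2
```

View pics/t2.png

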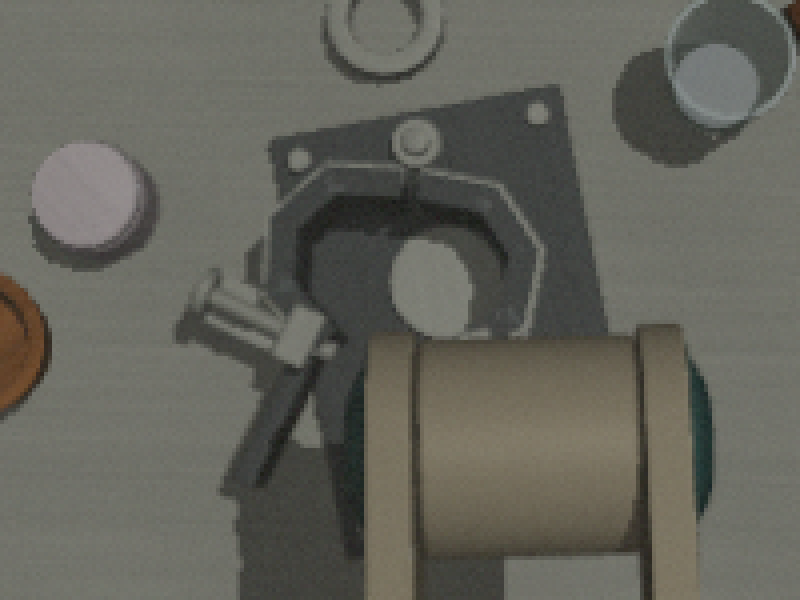

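The right half has moved to roughly shut: its outer wall is now at about (535,260). I'll press a little more to confirm the stop.

```bash
python3 -m jog '[0,-2,0,0,0,0,0, 0,-2,0,0,0,0,0,0,0,0,0,0,0,0]'|sed -n 2,4p; python3 -m jog '[0,-2,0,0,0,0,0,0,0,0,0,0,0,0]'|sed -n 2,4p; python3 -m jog '[0,-2,0,0,0,0,0,0,0,0,0,0,0,0]'|sed -n 2,4p; python3 -c "
from h import *
where()"
```

```text
eef_pos: [0.4863, 0.0573, 0.0663]
ee_rot: [0.995, 0.101, 0.0, 0.005]
ft_force: [3.0, -24.4, -1.2]
eef_pos: [0.4862, 0.0574, 0.0664]
ee_rot: [0.995, 0.101, 0.0, 0.006]
ft_force: [4.0, -32.3, -1.9]
eef_pos: [0.4862, 0.0576, 0.0664]
ee_rot: [0.995, 0.1, 0.001, 0.008]
ft_force: [7.0, -42.1, -3.1]
t 6.0 mould-rel mm [-162.4  -25.4] z 66.4 tool x yaw 0.2013 tilt [-0.     0.017 -1.   ] F [  7.  -42.1  -3.1] open -0.3
```

The force rises steeply without movement, so the right half is on its stop. Next I back off, lift over, and go to the left lug's outer side.

```bash
python3 -m jog '[0,12,0,0,0,0,0, 0,14,0,0,0,0,0, 0,0,-26,0,0,0,0, 0,0,-26,0,0,0,0, 0,0,-26,0,0,0,0, 0,0,-26,0,0,0,0, 0,0,-26,0,0,0,0, 9,-30,0,0,0,0,0, 9,-30,0,0,0,0,0, 9,-30,0,0,0,0,0, 9,-30,0,0,0,0,0, 9,-30,0,0,0,0,0, 9,-30,0,0,0,0,0, 0,0,0,0,0,0,0]'|sed -n 2,4p; python3 -c "
from h import *
where()"
```

```text
eef_pos: [0.506, 0.2306, 0.196]
ee_rot: [0.995, 0.104, -0.0, -0.001]
ft_force: [0.4, -0.2, 0.7]
t 7.4 mould-rel mm [-107.8  139.9] z 196.0 tool x yaw 0.209 tilt [-0.    -0.002 -1.   ] F [ 0.4 -0.2  0.7] open 0.2
```

```bash
python3 -m jog '[0,0,26,0,0,0,0, 0,0,26,0,0,0,0, 0,0,26,0,0,0,0, 0,0,26,0,0,0,0, 0,0,26,0,0,0,0, 0,0,0,0,0,0,0]'|sed -n 2,4p;  python3 -m jog '[-5,8,0,0,0,0,0, -5,8,0,0,0,0,0, -5,5,0,0,0,0,0, -5,5,0,0,0,0,0, -4.5,5.5,0,0,0,0,0, -4.5,5.5,0,0,0,0,0, -4,6,0,0,0,0,0, -4,6,0,0,0,0,0, -3.5,6.2,0,0,0,0,0, -3.5,6.3,0,0,0,0,0, -3,6.5,0,0,0,0,0, -3,6.5,0,0,0,0,0, -2.5,7,0,0,0,0,0, -2.5,7,0,0,0,0,0, -1.5,6,0,0,0,0,0, -1.5,5,0,0,0,0,0, 0,0,0,0,0,0,0]'|sed -n 2,4p; python3 - <<'E'
from h import *
where()
E
```

```text
eef_pos: [0.5041, 0.226, 0.0624]
ee_rot: [0.995, 0.102, -0.004, 0.001]
ft_force: [-0.5, -1.1, 0.3]
eef_pos: [0.4695, 0.1172, 0.0661]
ee_rot: [0.995, 0.102, -0.0, 0.0]
ft_force: [0.7, 0.7, -0.1]
t 9.7 mould-rel mm [-166.6   36.4] z 66.1 tool x yaw 0.204 tilt [-0.001  0.001 -1.   ] F [ 0.7  0.7 -0.1] open 0.1
```

```bash
python3 -m jog '[0,3,0,0,0,0,0, 0,3,0,0,0,0,0, 0,3,0,0,0,0,0, 0,2,0,0,0,0,0, 0,0,0,0,0,0,0]'|sed -n 2,4p;  python3 -m jog '[0,2,0,0,0,0,0, 0,2,0,0,0,0,0, 0,0,0,0,0,0,0]'|sed -n 2,4p; python3 -m jog '[0,2,0,0,0,0,0, 0,0,0,0,0,0,0]'|sed -n 2,4p; python3 - <<'E'
from h import *
where()
E
```

```text
eef_pos: [0.4717, 0.1076, 0.066]
ee_rot: [0.995, 0.102, -0.0, -0.0]
ft_force: [-2.7, 3.6, -1.3]
eef_pos: [0.4717, 0.1072, 0.0661]
ee_rot: [0.995, 0.103, -0.001, -0.004]
ft_force: [-6.2, 22.5, 1.2]
eef_pos: [0.4717, 0.1071, 0.0662]
ee_rot: [0.995, 0.103, -0.001, -0.006]
ft_force: [-7.6, 31.3, 1.1]
t 10.7 mould-rel mm [-166.5   26. ] z 66.2 tool x yaw 0.2073 tilt [-0.001 -0.012 -1.   ] F [-7.6 31.3  1.1] open -0.4
```

Contact at y = +26.0 mirrors the right side's −25.4, so both halves are shut. Now to the pin head: back off, lift, and move over to its left.

```bash
python3 -m jog '[0,-12,0,0,0,0,0, 0,-14,0,0,0,0,0, 0,0,-26,0,0,0,0, 0,0,-26,0,0,0,0, 0,0,-26,0,0,0,0, 0,0,-26,0,0,0,0, 11,-16,0,0,0,0,0, 14,-16,0,0,0,0,0, 14,-16,0,0,0,0,0, 14,-16,0,0,0,0,0, 0,0,0,0,0,0,0]'|sed -n 2,4p; python3 - <<'E'
from h import *
where();cv2.imwrite("pics/s3.png",cams.capture("scene")[180:340,240:480,::-1].repeat(3,0).repeat(3,1))
for a in(-113,74,77),(-113,81,77),(-113,79,90): print(w2px("scene",np.r_[H+Rm@np.array(a[:2])/1e3,a[2]/1e3])[0].round(1)*3-[720,540])
E
```

```text
eef_pos: [0.5075, 0.2018, 0.1701]
ee_rot: [0.995, 0.103, 0.0, 0.0]
ft_force: [0.5, -0.2, -0.7]
t 11.8 mould-rel mm [-112.2  111.5] z 170.1 tool x yaw 0.2061 tilt [ 0.001  0.    -1.   ] F [ 0.5 -0.2 -0.7] open -0.4
[429.6 218.7]
[439.2 222. ]
[438.3 208.8]
```

View pics/s3.png

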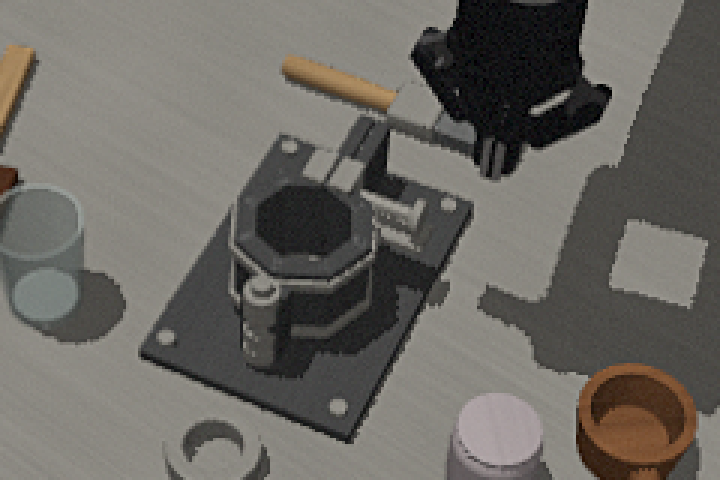

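The octagon is closed with the lugs together. The pin head is at about (424,217), within a few millimetres of the predicted spot. I descend beside it and push.

```bash
python3 -m jog '[0,0,20,0,0,0,0, 0,0,20,0,0,0,0, 0,0,20,0,0,0,0, 0,0,20,0,0,0,0, 0,0,0,0,0,0,0]'|sed -n 2,4p; python3 -m jog '[0,5,0,0,0,0,0, 0,5,0,0,0,0,0, 0,5,0,0,0,0,0, 0,5,0,0,0,0,0, 0,4,0,0,0,0,0, 0,0,0,0,0,0,0]'|sed -n 2,4p; python3 - <<'E'
from h import *
where()
E
```

```text
eef_pos: [0.505, 0.199, 0.0874]
ee_rot: [0.995, 0.102, -0.003, 0.001]
ft_force: [-0.3, 0.3, -0.1]
eef_pos: [0.5119, 0.1763, 0.0905]
ee_rot: [0.995, 0.102, 0.0, 0.0]
ft_force: [0.7, 0.2, 0.3]
t 12.95 mould-rel mm [-113.    85.6] z 90.5 tool x yaw 0.204 tilt [ 0.  0. -1.] F [0.7 0.2 0.3] open -0.1
```

```bash
python3 -m jog '[0,4,0,0,0,0,0, 0,4,0,0,0,0,0, 0,4,0,0,0,0,0]'|sed -n 2,4p; python3 -m jog '[0,4,0,0,0,0,0, 0,4,0,0,0,0,0, 0,4,0,0,0,0,0, 0,4,0,0,0,0,0, 0,0,0,0,0,0,0]'|sed -n 2,4p; python3 - <<'E'
from h import *
where()
E
```

```text
eef_pos: [0.5141, 0.1652, 0.0903]
ee_rot: [0.995, 0.102, 0.0, -0.0]
ft_force: [-0.5, 2.5, 1.3]
eef_pos: [0.5175, 0.1487, 0.0903]
ee_rot: [0.995, 0.102, 0.0, 0.0]
ft_force: [-0.6, -0.7, 0.5]
t 13.75 mould-rel mm [-113.1   57.4] z 90.3 tool x yaw 0.2041 tilt [-0.     0.001 -1.   ] F [-0.6 -0.7  0.5] open 0.1
```

```bash
python3 -m jog '[0,2,0,0,0,0,0, 0,2,0,0,0,0,0, 0,2,0,0,0,0,0, 0,0,0,0,0,0,0]'|sed -n 2,4p; python3 -m jog '[0,2,0,0,0,0,0, 0,2,0,0,0,0,0, 0,0,0,0,0,0,0]'|sed -n 2,4p; python3 -m jog '[0,2,0,0,0,0,0, 0,0,0,0,0,0,0]'|sed -n 2,4p;python3 - <<'E'
from h import *
where()
E
```

```text
eef_pos: [0.5186, 0.1433, 0.0902]
ee_rot: [0.995, 0.102, -0.0, 0.0]
ft_force: [0.9, 0.9, -0.1]
eef_pos: [0.5195, 0.1393, 0.0903]
ee_rot: [0.995, 0.102, -0.0, 0.0]
ft_force: [0.4, 2.2, 0.2]
eef_pos: [0.5198, 0.1376, 0.0902]
ee_rot: [0.995, 0.102, -0.0, 0.0]
ft_force: [-0.1, 2.3, -0.5]
t 14.65 mould-rel mm [-113.2   46.1] z 90.2 tool x yaw 0.2048 tilt [-0.  0. -1.] F [-0.1  2.3 -0.5] open -0.0
```

```bash
python3 -m jog '[0,2,0,0,0,0,0, 0,0,0,0,0,0,0]'|sed -n 2,4p; python3 - <<'E'
from h import *
where();cv2.imwrite("pics/s4.png",cv2.resize(cams.capture("scene")[215:275,320:400,::-1],None,fx=8,fy=8,interpolation=cv2.INTER_CUBIC))
E
```

```text
eef_pos: [0.5199, 0.1373, 0.0903]
ee_rot: [0.995, 0.103, -0.0, -0.002]
ft_force: [-1.2, 9.8, -0.4]
t 14.85 mould-rel mm [-113.2   45.8] z 90.3 tool x yaw 0.2057 tilt [ 0.    -0.003 -1.   ] F [-1.2  9.8 -0.4] open 0.2
```

View pics/s4.png

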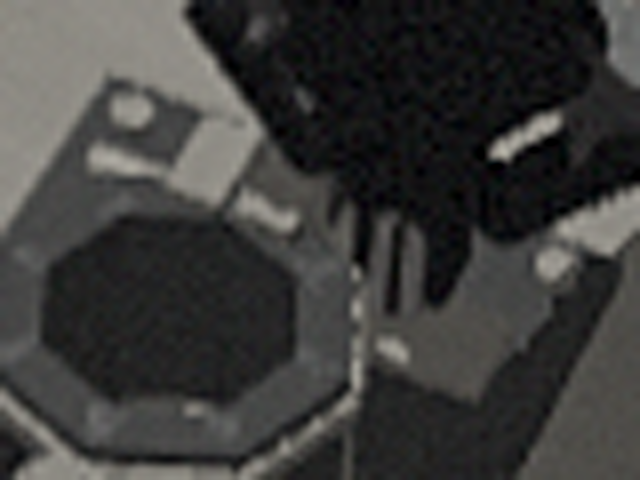

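The force jumped with no movement, and the pin's end now sticks out past the keeper at about (110,158), so it is at the stop. I'll press a bit more, then withdraw.

```bash
python3 -m jog '[0,2,0,0,0,0,0, 0,2,0,0,0,0,0, 0,0,0,0,0,0,0, 0,0,0,0,0,0,0]'|sed -n 2,4p; python3 -m jog '[0,-8,0,0,0,0,0, 0,-12,0,0,0,0,0, 0,-12,0,0,0,0,0, 0,-12,-10,0,0,0,0, 0,0,-26,0,0,0,0, 0,0,-26,0,0,0,0, 0,0,-26,0,0,0,0, 0,0,-26,0,0,0,0, -30,-30,-10,0,0,0,0, -30,-30,0,0,0,0,0, -30,-30,0,0,0,0,0, 0,-30,0,0,0,0,0, 0,-30,0,0,0,0,0, 0,0,0,0,0,0,0]'|sed -n 2,4p
python3 - <<'E'
from h import *
where();cv2.imwrite("pics/t5.png",cv2.resize(cams.capture("top")[170:320,180:380,::-1],None,fx=4,fy=4,interpolation=cv2.INTER_CUBIC))
for a in(-113,32,90),(-113,39,90),(-192,0,72),(-113,39,77): print(((w2px("top",np.r_[H+Rm@np.array(a[:2])/1e3,a[2]/1e3])[0]-[179.6,169.6])*4).round())
E
```

```text
eef_pos: [0.52, 0.1368, 0.0904]
ee_rot: [0.995, 0.104, -0.0, -0.005]
ft_force: [-4.2, 25.3, 0.3]
eef_pos: [0.3922, 0.3062, 0.2152]
ee_rot: [0.995, 0.104, 0.0, -0.0]
ft_force: [-0.3, -0.1, 0.1]
t 16.7 mould-rel mm [-203.8  237.1] z 215.2 tool x yaw 0.2083 tilt [ 0.001 -0.001 -1.   ] F [-0.3 -0.1  0.1] open -0.1
[395. 377.]
[381. 379.]
[489. 521.]
[383. 381.]
```

View pics/t5.png

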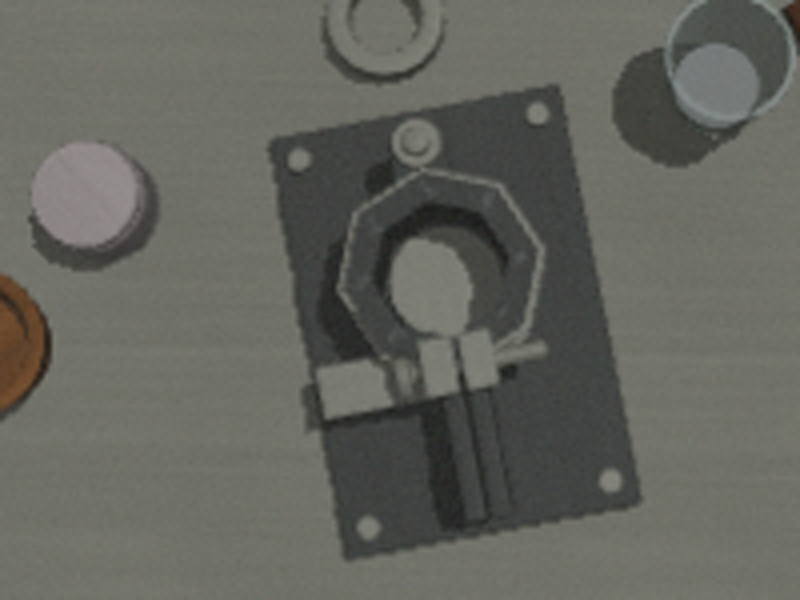

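The top view shows the octagon closed, the lugs parallel, the pin head against the guide at about (402,380), and the pin through the keeper to (545,350). The tin, tumbler, ring and ladle are unmoved and the arm is clear, so I'm handing in.

```bash
python3 -c "
from rig import ctrl
print(ctrl.hand_in())"
```

```text
the job is handed in; nothing more can be done
None
```

I pushed both mould halves shut against their stops, then drove the locking pin to its stop. The loose things visible in the last top view had not moved, though it did not show the paddle or brush. I handed the job in at about 17 s, and no verdict came back.

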